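# Load a lamp base into the cord-hole boring sled

### The job

Load the turned lamp base into the sloping boring sled so that its cord hole can be drilled: set it on the foot of the ramp, boss up and square between the guides, and push it up the ramp, past the blue sprung shoe and under the hold-down strips, until it stands against the top stop. Feel for the stop, whose face is set a little differently for each batch, and lean on it there for half a second with about 12 N, to bed it: under 9 N it is not bedded, over 16 N its sanded edge is bruised. Then swing the red keeper fully across behind it, let go, and leave the other things on the bench where they are.

Things in the scene. Friction and masses are not known exactly. Their poses are not given: they have to be found in the camera images.
- lampbase_boss (a point): The lamp base: a brown square plinth 90 x 90 x 24 mm with a round boss, 44 mm across and 46 mm tall, on its middle (70 mm tall in all, 0.15 to 0.27 kg). This point: on the boss axis, 47 mm above the underside, half-way up the boss. z is the boss axis, x and y are square to the plinth's edges; all four edges are alike and any may face the stop. Take it by the boss.
- ramp: The ramp of the sled: a white deck 300 mm long, 136 mm wide, rising at 8 degrees, fixed to the bench. Origin: on the deck surface at its lower end, on the centre line, 26 mm above the bench; x runs up the slope, z is square to the deck. On the open lower part the base slides up with about 1 to 3 N and does not slip back.
- ramp_foot (a point): Where to set the base down: a point on the deck surface, on the centre line, 60 mm up the slope; axes as the ramp's. Here the deck is open above; wooden guide strips 18 mm high stand 51 mm either side of the centre line (ramp x = 0 to 112 mm on the +y side, to 190 mm on the -y side).
- ramp_home (a point): On the deck, 235 mm up the slope, axes as the ramp's: under the centre of a base that is home, or up to 10 mm below that, as the stop is set; its lower edge is then at x = 180 to 190 mm. Aluminium hold-down strips (x = 198 to 280 mm, underside 27 mm, top 33 mm above the deck) reach in to 37 mm either side of the centre line. On the -y side a flared lead-in (from 188 mm) and a guide 46 mm out.
- shoe (a point): The blue sprung shoe on the +y side, flared at x = 189 to 229 mm, flat to 275 mm, 22 mm high. This point: on the ramp at x = 252 mm, y = 44 mm, 13 mm above the deck (fixed, axes as the ramp's). It presses the base on to the -y guide. How hard it is set differs each time and cannot be seen: pushing in past the flare takes 2 to 10 N, then a steady drag of 2 to 7 N, which holds the base where it is left.
- topstop: The top stop: a wooden bar across the upper end of the ramp with a cork-faced plate (stop_face), 70 mm wide, that screws set 0 to 10 mm forward of this point for each batch; the setting is not measured, feel for it. Origin: on the deck, centre line, at x = 280 mm on the ramp; axes as the ramp's. The plate does not give: here the force rises sharply, and your whole push then bears on it.
- keeper (a joint): Angle of the red keeper (rad), a bar 51 mm long, 14 mm wide, 5 to 15 mm above the deck. 0: points straight down the slope beside the channel; negative: swung outward (it starts so, clear of the channel); 1.571: its end stop, square across the channel, 3 to 13 mm behind a base that is home. It turns with slight friction (about 1 N at its post) and stays where it is left; it jams on a base left too low.
- keeper_pivot (a point): The keeper's pivot, at deck level: on the ramp at x = 170 mm, y = +58 mm; axes as the ramp's (turning is about z).
- keeper_post (a point): The upright wooden dowel handle on the keeper, 12 mm across, 38 mm from the pivot, from 14 to 60 mm above the deck and square to it. This point is on its axis, 45 mm above the deck. At keeper angle a it stands on the ramp at x = 170 - 38 cos a, y = 58 - 38 sin a (mm). It can be pinched from above or pushed.
- sawn_blank: A pale sawn square blank 94 x 94 x 30 mm with pencilled diagonals and no boss; leave it alone. Origin: centre of its underside.
- chuck: A steel four-jaw lathe chuck lying jaws up, 95 mm in diameter, 58 mm tall; leave it alone. Origin: centre of its underside.
- gouge: A turning gouge with a 250 mm wooden handle and a 180 mm round blade, lying beyond the sled; leave it alone. Origin: under the joint of handle and blade, at bench level.
- skew: A skew chisel with a 250 mm wooden handle and a 170 mm flat blade, lying beyond the sled; leave it alone. Origin: under the joint of handle and blade, at bench level.
- wax_tin: A low round tin with a green lid, 93 mm across, 40 mm tall; leave it alone. Origin: centre of its underside.
- glue: A white bottle, 60 mm in diameter, 160 mm tall; leave it alone. Origin: centre of its underside.
- mallet: A turned wooden mallet standing on its head, 84 mm in diameter, 225 mm tall; leave it alone. Origin: centre of its underside.
Mind the look-alikes: they are no part of the job. Of the things like the part that bears lampbase_boss, leave any that is purple; of the rest the larger one is meant.

How it is judged (in metres and radians):
On the way, in this order (a step that is already met when the one before it is completed fails the run):
1. the lamp base lies flat on the ramp between the guides, still below the stop (x of lampbase_boss in the frame of ramp between 0.03 and 0.215 m and y of lampbase_boss in the frame of ramp between -0.008 and 0.008 m and z of lampbase_boss in the frame of ramp below 0.052 m and angle between the z axis of lampbase_boss and the z axis of ramp, either way round below 0.06 rad), for 0.2 s.
2. the lamp base is pushed home and bedded against the top stop with more than 9 N, before the keeper is closed (x of lampbase_boss in the frame of stop_face above -0.047 m and contact force between lampbase and topstop above 9 N and value of joint keeper below 1.2 rad), for 0.2 s.
3. the keeper is swung across behind it (value of joint keeper above 1.45 rad), for 0.2 s.
At the end, for the whole second after the job is handed in: The lamp base lies flat on the ramp under the hold-down strips, boss up, within 2 mm of the top stop, at rest and released, and the keeper is closed behind it (angle above 1.45 rad) (x of lampbase_boss in the frame of stop_face above -0.047 m and y of lampbase_boss in the frame of ramp between -0.005 and 0.005 m and z of lampbase_boss in the frame of ramp below 0.052 m and angle between the z axis of lampbase_boss and the z axis of ramp, either way round below 0.04 rad and value of joint keeper above 1.45 rad and linear speed of lampbase below 0.01 m/s); the robot touches nothing.
It fails at once if the lamp base is rammed or pressed against the top stop with more than 16 N (contact force between lampbase and topstop above 16 N).
It fails at once if the lamp base is tipped over (angle between lampbase_boss's own z axis and vertical above 0.6 rad).
It fails at once if another thing on the bench is moved by more than 20 mm (distance of any of sawn_blank, chuck, gouge, skew, wax_tin, glue, mallet from where it was at the start of the episode above 0.02 m).
It also fails if it takes over 72 s, if anything falls off the work surface, if the arm or the gripper's body presses on something with over 40 N, if the wrist force passes 120 N, or if a joint passes its speed limit or range.

### The arm

A 7-joint arm with a two-finger parallel gripper is mounted at the origin on the work surface. World frame = base frame: x ahead of the robot, y to its left, z up, the work surface at z = 0. Lengths are in mm, angles in rad, forces in N, time in s.
With the tool pointing down it reaches from about 425 to 1025 mm from the base axis. Payload 3.6 kg.
Tool frame: the origin (TCP) lies at the very end of the fingers, on their centre line; the grasp point (between the pads) lies 19 mm behind it (grip_point_offset is the distance from the TCP to the grasp point, in mm); z points along the fingers, y is the line along which they close (so a half turn about z gives the same grasp; the last joint's range is limited). The gripper opens to 85 mm and grips with 20 to 120 N. Pads are 22 mm wide; open, the fingers measure 114 mm over their backs; the gripper's body (76 mm by 85 mm) begins 54 mm behind the grasp point. The pads swing forward as they close: fully open they stand 13 mm farther back than shut.
Start: joints at [-1.44, 0.591, 0.048, 1.609, -0.033, 0.943, -0.034], TCP at [161.606, 706.762, 231.302] pointing down, gripper open.
Joint ranges: [-2.69, 2.69], [-0.47, 2.24], [-1.27, 1.36], [0.19, 2.51], [-1.53, 4.68], [0.08, 2.07], [-3.09, 3.09]. Speed limits (rad/s): [2.57, 2.57, 3.14, 3.14, 3.14, 3.14, 3.14].

### API

Orientations are given as a unit quaternion [w, x, y, z].
In Python, from bench import observe, camera, sign_off, grip_point_offset gives the robot as it stands.
- The arm moves only by the tool move_arm, never from a script. Its argument "plan" is a list of rows, each a list of 7 numbers: the turn, a rotation vector about the tool's x, y, z in degrees, then the shift along the tool's x, y, z in cm, then the opening, from -1 (shut) to 1 (fully open). A call has 1 to 12 rows; each row shifts and turns the commanded pose from where the row before left it, along the tool's axes as they then stand; what a row does not reach is not made up. A row lasts 1/10 s, in which the tool goes at most 50 mm and 8.59 degrees, less where a joint would pass 70% of its speed; a pose out of reach is approached as far as the arm can. A call with a gripper value outside its range is refused whole. The fingers move at their own pace and stop on an object; "grip_force" is the grip in N (left out, the last holds). Time passes only in rows, so rows that do not move let the fingers close. It gives the time, the measured TCP pose, the force, the opening and the grip force at its end, in the units of the state.
- observe(): the state, without advancing time (a new reading comes with each control period).
- camera(name): name is "scene" or "top" or "wrist"; returns a dict with "frame" (480x640x3 uint8, red, green, blue), "vertical_fov" (degrees; the focal length in pixels is half the picture's height over the tangent of half this angle, whatever the lens; pixels are square), "cx", "cy" (the principal point, pixels), "k1" (the pictures are not rectified: a ray, as slopes to the right and down, at radius r is drawn at 1 + k1 r^2 times it, then the intrinsics apply), "camera_from_world" (4x4, takes a point from world to camera coordinates); the wrist camera has in their place "hand_eye" (4x4, takes a point from camera to tool coordinates, whose origin is the TCP and whose axes are the flange's). Camera axes: x right, y up, looking along -z (the intrinsics and any distortion apply to the point x, -y, -z); pixel columns grow to the right and rows downward; lengths in mm; the calibration is good to about 2 mm. A picture is of the moment at which its call begins: read the wrist's pose just before it. There is no depth.
- sign_off(): hands the job in; it is judged then, once.
The state is a dict: "t": time; "joint_pos": joint angles; "qvel": joint speeds; "effort": joint torques, N m; "position": TCP position; "orientation": TCP orientation; "ft_force": force on the tool from outside, world axes, zero at the start; "moment": the same for the moment, N m; "finger_gap": finger opening in mm; "gripper_force": force on a finger pad.
Only numpy, scipy, OpenCV 4.12 (cv2) and the standard library are available. Lean on these libraries where they do the work, as an engineer would, in place of code of your own. Each camera call takes 0.05 s, during which the arm holds its last target. There are 200 camera calls.

## Working session

There is one attempt and no reset: what is moved stays moved. The work goes in short steps, Python scripts to look and compute and a tool call to move; the robot and the scene stay as the last step left them, time stands still between calls to the robot, and variables do not carry over. Pictures are saved under pics/ and viewed, at most 10 in all, crops included, and the job is handed in when it is done.

Besides the shell and the picture viewer there is one more tool, called after "Call:" as name(argument=value, ...) on one line, values as JSON. move_arm: Moves the arm, as the interface text tells. Its arguments: {"type":"object","properties":{"plan":{"type":"array"},"grip_force":{"type":"number"}},"required":["plan"]}

```bash
ls; mkdir -p pics
cat > h.py <<'E'
import numpy as np, cv2, pickle
from bench import observe, camera, sign_off, grip_point_offset
from scipy.spatial.transform import Rotation as R
def quat(q): return R.from_quat([q[1],q[2],q[3],q[0]])
def shot(name,fn=None):
    s=observe(); c=camera(name); c=dict(c); c['s']=s
    if name=='wrist':
        T=np.eye(4); T[:3,:3]=quat(s['orientation']).as_matrix(); T[:3,3]=s['position']
        c['W']=T@np.array(c['hand_eye'])
    else: c['W']=np.linalg.inv(np.array(c['camera_from_world']))
    if fn:
        cv2.imwrite(f'pics/{fn}.png',c['frame'][:,:,::-1]); pickle.dump(c,open(f'pics/{fn}.pkl','wb'))
    return c
def load(fn): return pickle.load(open(f'pics/{fn}.pkl','rb'))
def K(c):
    f=240/np.tan(np.radians(c['vertical_fov'])/2); return np.array([[f,0,c['cx']],[0,f,c['cy']],[0,0,1]])
def ray(c,u,v):
    p=cv2.undistortPoints(np.array([[[u,v]]],float),K(c),np.array([c['k1'],0,0,0,0.]))[0,0]
    d=c['W'][:3,:3]@np.array([p[0],-p[1],-1]); return c['W'][:3,3],d/np.linalg.norm(d)
def onz(c,u,v,z):
    o,d=ray(c,u,v); return o+d*(z-o[2])/d[2]
def tri(*obs):
    A=np.zeros((3,3));b=np.zeros(3)
    for c,u,v in obs:
        o,d=ray(c,u,v);P=np.eye(3)-np.outer(d,d);A+=P;b+=P@o
    p=np.linalg.solve(A,b); 
    return p,[np.linalg.norm((np.eye(3)-np.outer(ray(*o)[1],ray(*o)[1]))@(p-ray(*o)[0])) for o in obs]
def proj(c,p):
    q=np.linalg.inv(c['W'])@np.append(p,1); x,y=q[0]/-q[2],-q[1]/-q[2]; r2=x*x+y*y
    k=K(c); return k[0,0]*x*(1+c['k1']*r2)+k[0,2],k[0,0]*y*(1+c['k1']*r2)+k[1,2]
E
python3 - <<'E'
from h import *
print(observe(), grip_point_offset)
for n in('scene','top','wrist'):
    c=shot(n,n+'0'); print(n,c['vertical_fov'],c['k1'],c['W'].round(2).tolist())
E
```

```text
pics
{'t': 0.0, 'joint_pos': array([-1.43951084,  0.59213887,  0.04833192,  1.60984073, -0.0332877 ,
        0.94267473, -0.0337189 ]), 'qvel': array([-0.00151227, -0.00090293, -0.0017396 ,  0.00076977,  0.00021645,
       -0.00140544,  0.00233576]), 'effort': array([ 3.35672958e-04, -5.48694241e+01,  1.54687319e+00, -1.98121619e+01,
        9.40486032e-03,  8.79043364e-03, -8.80826207e-06]), 'position': array([161.43242893, 705.94861625, 230.12063724]), 'orientation': array([-4.85452871e-05,  1.12135451e-01,  9.93692290e-01, -1.12727971e-03]), 'ft_force': array([1.17478954, 0.20408606, 0.32298862]), 'moment': array([ 0.00427325, -0.00329866,  0.01351121]), 'gripper_force': 0.0, 'finger_gap': 84.97890789401698} 18.700000000000003
scene 54.223241667925194 -0.024845455029567563 [[-0.73, -0.58, 0.36, 1116.18], [0.68, -0.61, 0.39, 606.86], [-0.01, 0.53, 0.85, 1386.17], [0.0, 0.0, 0.0, 1.0]]
top 52.74928176970349 -0.10565884309574872 [[-0.02, 1.0, -0.06, 479.92], [-1.0, -0.02, -0.01, -16.61], [-0.01, 0.06, 1.0, 1372.63], [0.0, 0.0, 0.0, 1.0]]
wrist 58.78813310734464 0.022591964784519344 [[0.22, -0.93, -0.29, 87.02], [0.98, 0.21, 0.07, 724.36], [-0.0, -0.3, 0.96, 372.46], [0.0, 0.0, 0.0, 1.0]]
```

View pics/scene0.png

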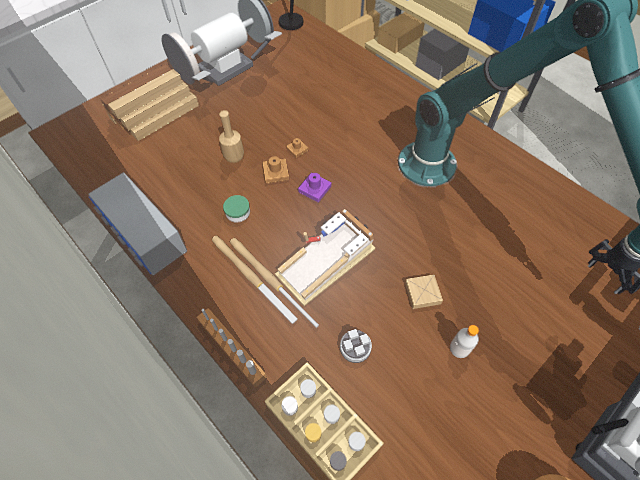

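View pics/top0.png

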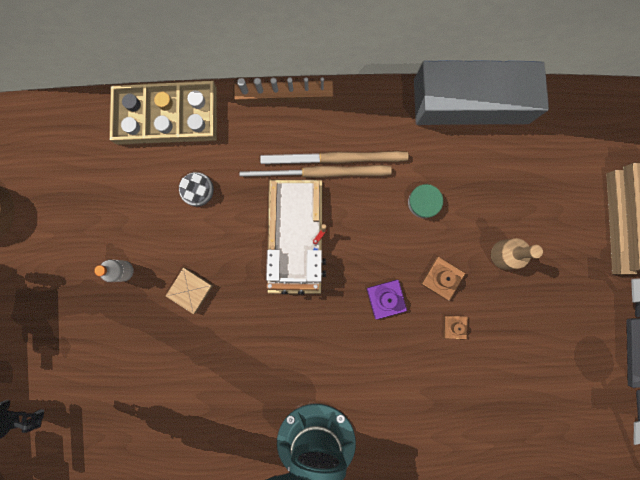

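Candidates: the large brown base (scene 276,170; top 444,279), the small brown base (scene 298,146; top 457,327) and a purple one (scene 315,185; top 388,299). The large brown one fits: it isn't purple, and it is the larger of the other two. I'll confirm that in one crop and enlarge the ramp as well.

Run:
```python
from h import *
a=load('top0')['frame'][165:345,255:475,::-1]
a=cv2.resize(a,None,fx=3.3,fy=3.3,interpolation=cv2.INTER_CUBIC)
cv2.imwrite('pics/croptop.png',a)
b=load('scene0')['frame'][130:310,225:395,::-1]
cv2.imwrite('pics/cropscene.png',cv2.resize(b,None,fx=3.3,fy=3.3,interpolation=cv2.INTER_CUBIC))
t=load('top0');s=load('scene0')
print('base',onz(t,447,279,70),onz(t,444,279,24), tri((t,448.5,279),(s,275.5,161)))
print('ramp low mid',onz(t,297,181,26),'up',onz(t,295,290,80))
for uv in ((457,327),(388,299),(425,201),(515,250)): print(onz(t,*uv,30))
```

```text
base [ 453.48420492 -367.03586746   70.        ] [ 452.7826596  -370.90712012   24.        ] (array([ 450.22302913, -370.20172031,   61.19416503]), [np.float64(4.393766678297745), np.float64(4.393766678297758)])
ramp low mid [738.00793276  33.85629472  26.        ] up [434.58409329  43.45368561  80.        ]
[ 318.59841594 -401.80994125   30.        ]
[ 401.75067835 -211.00442453   30.        ]
[ 672.45939968 -323.93389216   30.        ]
[ 528.68888401 -576.04769073   30.        ]
```

View pics/croptop.png

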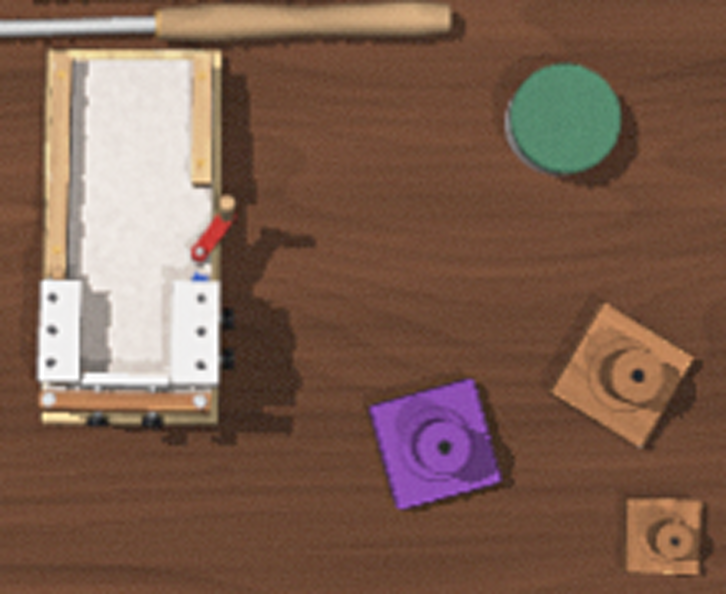

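View pics/cropscene.png

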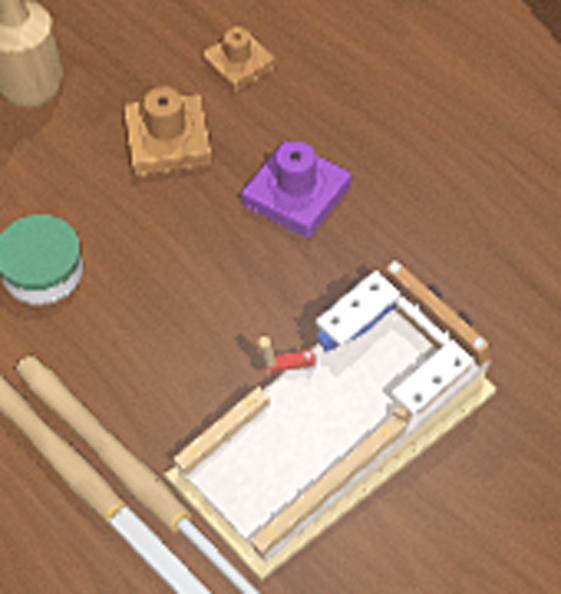

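The crop confirms it: large brown base at crop (637,376) in the top view and (164,98) in the scene view, with the purple one left of it and the small brown one below. The ramp rises toward the robot (-X), and the keeper is swung outward on the -Y side. Swinging the arm over to the base.

Call:
move_arm(plan=[[0,0,4.5,-3,-4,0,1],[0,0,4.5,-4,-3,0,1],[0,0,4.8,-5,0,0,1],[0,0,4.8,-5,0,0,1],[0,0,4.8,-5,0,0,1],[0,0,4.8,-5,0,0,1],[0,0,4.8,-5,0,0,1],[0,0,4.8,-5,0,0,1],[0,0,4.8,-5,0,0,1],[0,0,4.8,-5,0,0,1],[0,0,4.8,-5,0,0,1],[0,0,4.8,-5,0,0,1]])

```text
t: 1.35
position: [564.7, 284.7, 231.2]
orientation: [0.0, 0.574, 0.819, 0.0]
ft_force: [1.3, -0.0, 0.1]
finger_gap: 85.4
gripper_force: 0.0
```

```bash
cat >> h.py <<'E'
def rel(pt,yaw,tilt=0,off=0):
    "remaining move to TCP pt with tool y heading yaw deg"
    s=observe(); Rm=quat(s['orientation']).as_matrix()
    d=Rm.T@(np.array(pt)-s['position'])/10
    yw=np.degrees(np.arctan2(Rm[1,1],Rm[0,1]))
    print('t',round(s['t'],2),'pos',s['position'].round(1),'yaw',yw.round(2),'toolz',Rm[:,2].round(3),'shift cm',d.round(2),'turn z',round(-(yaw-yw),2),'F',s['ft_force'].round(2),'gap',round(s['finger_gap'],1))
E
python3 -c "
from h import *
rel([452,-369,231],-31.5);print(observe()['joint_pos'].round(2))"
```

```text
t 1.35 pos [564.7 284.7 231.2] yaw 19.94 toolz [ 0.001  0.    -1.   ] shift cm [-5.761e+01 -3.289e+01  1.000e-02] turn z 51.44 F [ 1.31 -0.03  0.13] gap 85.4
[-0.78  0.49  0.35  1.84 -0.22  0.85  0.02]
```

Call:
move_arm(plan=[[0,0,4,-5,0,0,1],[0,0,4,-5,0,0,1],[0,0,4,-5,0,0,1],[0,0,4,-5,0,0,1],[0,0,4,-4,0,0,1],[0,0,0,0,0,0,1],[0,0,0,0,0,0,1]])

```text
t: 2.05
position: [614.9, 51.6, 231.2]
orientation: [-0.0, 0.707, 0.707, -0.0]
ft_force: [-0.2, 1.0, 0.4]
finger_gap: 85.3
gripper_force: 0.0
```

```bash
python3 -c "
from h import *
rel([452,-369,231],-31.5)
c=shot('wrist','w1'); cv2.imwrite('pics/w1b.png',cv2.resize(c['frame'][:,:,::-1],(800,600),interpolation=cv2.INTER_CUBIC))"
```

```text
t 2.05 pos [614.9  51.6 231.2] yaw -0.04 toolz [-0. -0. -1.] shift cm [-4.207e+01 -1.626e+01  3.000e-02] turn z 31.46 F [-0.22  0.96  0.38] gap 85.3
```

View pics/w1b.png

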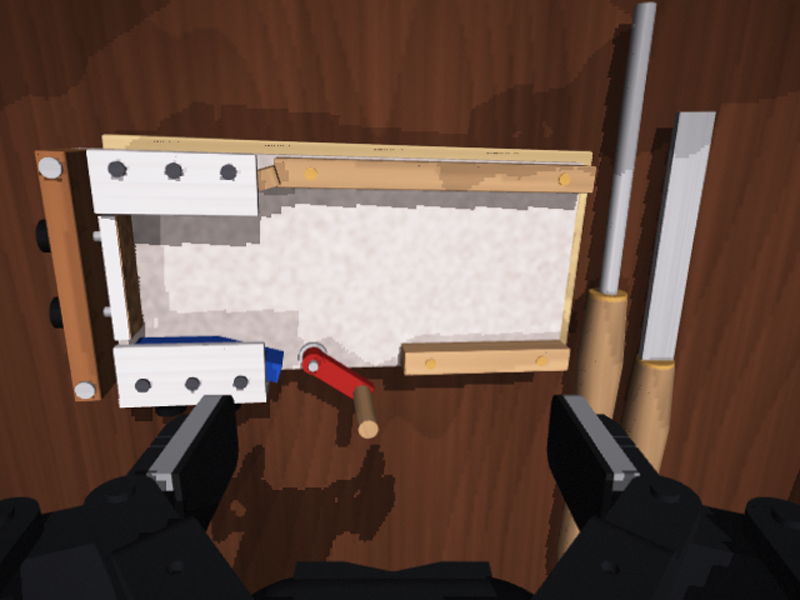

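The wrist view (800 px scale) shows the sled: strip screws at (117,170),(174,171),(228,172) and (143,386),(193,384),(240,382), the -y guide's inner edge at about v=190, the keeper pivot at (313,366) and the post top at (368,429). I'll take a second wrist view while moving toward the base, to triangulate.

Call:
move_arm(plan=[[0,0,0,-5,0,0,1],[0,0,0,-5,0,0,1],[0,0,0,0,0,0,1],[0,0,0,0,0,0,1]])

```text
t: 2.5
position: [615.3, -46.7, 231.2]
orientation: [-0.0, 0.707, 0.708, 0.0]
ft_force: [0.2, 0.8, -1.0]
finger_gap: 85.4
gripper_force: 0.0
```

```bash
cat > ramp.py <<'E'
from h import *
a=load('w1')
import os
b=load('w2') if os.path.exists('pics/w2.pkl') else shot('wrist','w2')
def blob(c,u,v,r=7,thr=None):
    g=cv2.cvtColor(c['frame'],cv2.COLOR_RGB2GRAY).astype(float)
    u0,v0=int(round(u)),int(round(v)); p=g[v0-r:v0+r+1,u0-r:u0+r+1]
    w=np.clip(150-p,0,None); yy,xx=np.mgrid[-r:r+1,-r:r+1]
    return u0+(w*xx).sum()/w.sum(),v0+(w*yy).sum()/w.sum()
scr=[(117,170),(174,171),(228,172),(143,386),(193,384),(240,382)]
P=[]
for u,v in scr:
    p1=blob(a,u/1.25,v/1.25); p1=blob(a,*p1)
    g=proj(b,onz(a,*p1,85-0.14*0)); # initial guess
    best=None
    for z in (75,80,85,90,95,100):
        g=proj(b,onz(a,*p1,z)); q=blob(b,*g); q=blob(b,*q)
        t,e=tri((a,*p1),(b,*q))
        if best is None or e[0]<best[1]: best=(t,e[0],q)
    P.append(best[0]); print(np.round(p1,1),np.round(best[2],1),best[0].round(1),round(best[1],2))
E
python3 ramp.py; python3 -c "
from h import *
c=load('w2'); cv2.imwrite('pics/w2b.png',cv2.resize(c['frame'][:,:,::-1],(800,600),interpolation=cv2.INTER_CUBIC))"
```

```text
[ 93.5 135. ] [ 67. -33.] [464.6 110.3  74.2] 0.01
[138.7 136.3] [116.  -45.1] [503.3 111.   95.1] 0.01
[182.3 137.4] [166. -36.] [527.7 109.7  85.1] 0.0
[114.  307.7] [ 92.2 169.7] [471.   -8.7  94.7] 0.04
[153.7 306.5] [136.2 170. ] [498.3  -9.1  92.1] 0.1
[192.1 305.3] [179.  170.8] [525.  -10.   88.5] 0.06
```

View pics/w2b.png

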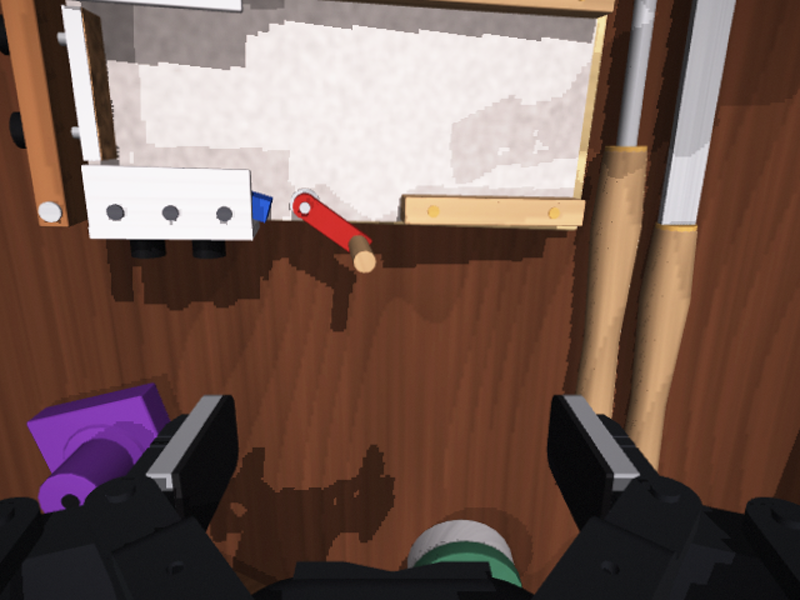

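```bash
cat > ramp2.py <<'E'
from h import *
from scipy.optimize import least_squares
a,b=load('w1'),load('w2')
# (view, px800, model x,y,z) nan = unused coordinate
n=np.nan
L=[(a,(256,156),198,n,33),(a,(258,215),198,-37,33),(a,(97,214),280,-37,33),(a,(264,343),198,37,33),(a,(114,347),280,37,33),(a,(267,403),198,n,33),
(b,(250,171),198,37,33),(b,(82,166),280,37,33),(b,(252,240),198,n,33),
(a,(313,366),170,58,16),(b,(305,208),170,58,16),
(a,(594,192),0,-51,18),(b,(584,199),0,51,18),(a,(402,354),112,n,18),(b,(404,197),112,51,18),(b,(405,222),112,n,18),
(a,(579,200),0,n,0),(a,(567,344),0,n,0),(b,(592,35),0,n,0)]
def frame(p):
    Rm=R.from_euler('ZY',[np.pi+p[2],-np.radians(8)]).as_matrix(); return Rm,np.array([p[0],p[1],26.])
def local(p):
    Rm,o=frame(p); out=[]
    for c,uv,x,y,z in L:
        q,d=ray(c,uv[0]/1.25,uv[1]/1.25); q=Rm.T@(q-o); d=Rm.T@d; out.append(q+d*(z-q[2])/d[2])
    return np.array(out)
M=np.array([[l[2],l[3]] for l in L],float)
r=least_squares(lambda p:np.nan_to_num((local(p)[:,:2]-M)).ravel(),[735,40,0.],loss='soft_l1',x_scale=[1,1,.01])
print('ramp',r.x,frame(r.x)[0].round(3).tolist())
print(np.c_[local(r.x)[:,:2]-M].round(1).tolist())
np.save('ramp.npy',r.x)
# keeper post top, two views
t,e=tri((a,368/1.25,429/1.25),(b,365/1.25,261/1.25)); Rm,o=frame(r.x); print('post top ramp',(Rm.T@(t-o)).round(1),e[0])
E
sed -i 's/^r=least/if 1:\n  r=least/' ramp2.py; python3 ramp2.py
```

```text
ramp [ 7.32423372e+02  4.38744627e+01 -3.00331511e-02] [[-0.99, -0.03, 0.139], [0.03, -1.0, -0.004], [0.139, 0.0, 0.99]]
[[-0.3, nan], [0.1, -0.7], [-1.6, -0.1], [-0.1, -0.8], [-1.2, -0.6], [-0.4, nan], [-0.0, 0.7], [-0.8, 0.6], [0.6, nan], [0.2, 1.2], [0.2, 0.7], [-0.1, -0.5], [2.1, -0.4], [2.1, nan], [1.2, 0.2], [0.0, nan], [-0.5, nan], [-5.9, nan], [2.3, nan]]
post top ramp [139.2  79.6  59.7] 0.027989178421040723
```

Call:
move_arm(plan=[[0,0,4,-4.2,-2.2,0,1],[0,0,4,-4.4,-1.9,0,1],[0,0,4,-4.5,-1.6,0,1],[0,0,4,-4.6,-1.3,0,1],[0,0,4,-4.7,-0.9,0,1],[0,0,4,-4.7,-0.6,0,1],[0,0,4,-4.8,-0.3,0,1],[0,0,3.5,-4.8,0,0,1],[0,0,0,0,0,0,1],[0,0,0,0,0,0,1]])

```text
t: 3.55
position: [440.6, -385.2, 231.1]
orientation: [-0.0, 0.872, 0.49, 0.0]
ft_force: [-1.1, 0.2, -0.9]
finger_gap: 85.4
gripper_force: 0.0
```

```bash
python3 -c "
from h import *
rel([405,-446,231],-31.5); c=shot('wrist','w3')
print(proj(c,(452,-369,70)),proj(c,(452,-369,0)))
cv2.imwrite('pics/w3b.png',cv2.resize(c['frame'][:,:,::-1],(800,600),interpolation=cv2.INTER_CUBIC))"
```

```text
t 3.55 pos [ 440.6 -385.2  231.1] yaw -31.29 toolz [ 0.     0.001 -1.   ] shift cm [-7.04  0.12 -0.  ] turn z 0.21 F [-1.14  0.18 -0.88] gap 85.4
(np.float64(317.5765821676472), np.float64(190.6255202405182)) (np.float64(317.01924777061225), np.float64(175.86212930890866))
```

View pics/w3b.png

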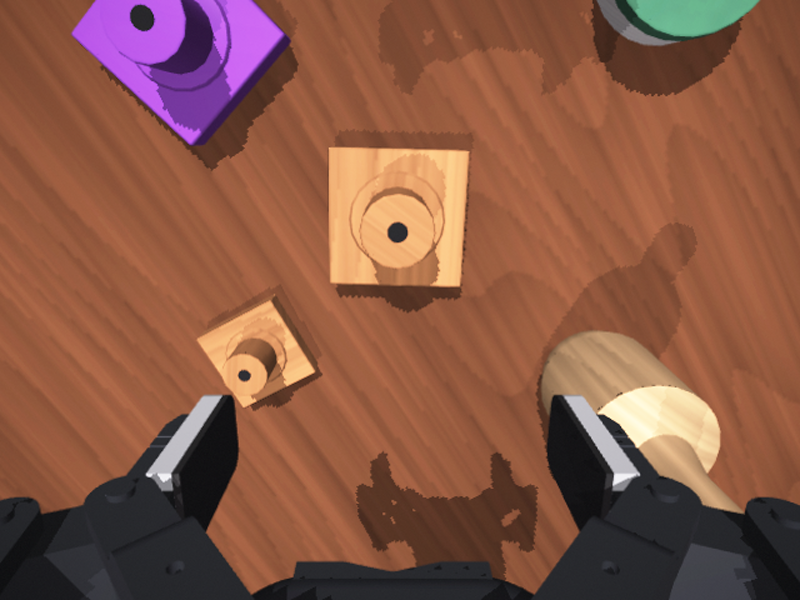

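The wrist view shows the large brown base centred at the hole (397,232), plinth corners (329,148),(470,150),(460,287),(331,284), nearly square to the gripper. The small one is at (245,375), and the mallet is at the right by (650,440), clear. One more view 5 cm along tool x for height.

Call:
move_arm(plan=[[0,0,0,2.5,0,0,1],[0,0,0,2.5,0,0,1],[0,0,0,0,0,0,1],[0,0,0,0,0,0,1]])

```text
t: 4.0
position: [467.6, -340.4, 230.9]
orientation: [-0.001, 0.87, 0.493, 0.0]
ft_force: [0.2, 0.1, -0.6]
finger_gap: 85.6
gripper_force: 0.0
```

Run:
```python
from h import *
a=load('w3'); b=shot('wrist','w4')
def hole(c,u,v,r=9):
    g=cv2.cvtColor(c['frame'],cv2.COLOR_RGB2GRAY).astype(float)
    for _ in range(3):
        u0,v0=int(round(u)),int(round(v));p=g[v0-r:v0+r+1,u0-r:u0+r+1]
        w=(p<70)*1.; yy,xx=np.mgrid[-r:r+1,-r:r+1]; u,v=u0+(w*xx).sum()/w.sum(),v0+(w*yy).sum()/w.sum()
    return u,v
h1=hole(a,317.8,185.6); g=proj(b,onz(a,*h1,70)); h2=hole(b,*g,14)
t,e=tri((a,*h1),(b,*h2)); print(h1,g,h2,'boss top',t.round(1),e[0])
C=[(329,148),(470,150),(460,287),(331,284)]
# plinth top contour in both views by colour mask (wood tan, connected at boss)
for c,h in((a,h1),(b,h2)):
    hsv=cv2.cvtColor(c['frame'],cv2.COLOR_RGB2HSV)
    m=((hsv[...,0]>8)&(hsv[...,0]<24)&(hsv[...,2]>150)).astype(np.uint8)
    m=cv2.morphologyEx(m,cv2.MORPH_CLOSE,np.ones((9,9)))
    cs,_=cv2.findContours(m,cv2.RETR_EXTERNAL,cv2.CHAIN_APPROX_SIMPLE)
    for k in cs:
        if cv2.pointPolygonTest(k,h,False)>=0:
            r=cv2.minAreaRect(k); q=np.array([onz(c,*p,24) for p in cv2.boxPoints(r)])
            print('plinth',q[:,:2].mean(0).round(1),[ (round(np.hypot(*(q[i]-q[i-1])[:2]),1),round(np.degrees(np.arctan2(*(q[i]-q[i-1])[1::-1]))%90,1)) for i in range(4)])
q=np.array([onz(a,u/1.25,v/1.25,24) for u,v in C])
print('manual',q.mean(0).round(1),[ (round(np.hypot(*(q[i]-q[i-1])[:2]),1),round(np.degrees(np.arctan2(*(q[i]-q[i-1])[1::-1]))%90,1)) for i in range(4)])
rel([t[0],t[1],t[2]-42],-31.5)
```

```text
(np.float64(317.81081081081084), np.float64(185.62702702702703)) (np.float64(317.5972809401009), np.float64(254.68010250107076)) (np.float64(317.5974842767296), np.float64(254.70440251572327)) boss top [ 454.  -366.    70.1] 7.491995821754293e-05
plinth [ 403.5 -424.2] [(np.float64(432.9), np.float64(54.8)), (np.float64(463.1), np.float64(66.9)), (np.float64(396.7), np.float64(79.3)), (np.float64(640.4), np.float64(70.1))]
plinth [ 436.7 -397.7] [(np.float64(645.6), np.float64(59.2)), (np.float64(438.7), np.float64(47.0)), (np.float64(459.4), np.float64(59.1)), (np.float64(437.4), np.float64(71.6))]
manual [ 454.4 -366.3   24. ] [(np.float64(88.8), np.float64(57.6)), (np.float64(88.8), np.float64(58.0)), (np.float64(89.7), np.float64(57.0)), (np.float64(87.8), np.float64(57.4))]
t 4.05 pos [ 466.7 -341.8  231.1] yaw -31.14 toolz [-0.     0.001 -1.   ] shift cm [-2.73  0.17 20.3 ] turn z 0.36 F [-0.42  0.05 -0.53] gap 85.4
```

Call:
move_arm(plan=[[0,0,1.3,-2.7,0.2,2,1],[0,0,0,0,0,4,1],[0,0,0,0,0,4,1],[0,0,0,0,0,4,1],[0,0,0,0,0,3,1],[0,0,0,0,0,2,1],[0,0,0,0,0,0.7,1],[0,0,0,0,0,0,1],[0,0,0,0,0,0,1]])

```text
t: 4.95
position: [453.6, -368.5, 35.2]
orientation: [0.001, 0.878, 0.48, 0.0]
ft_force: [-0.4, -0.6, 1.3]
finger_gap: 85.2
gripper_force: 0.0
```

```bash
python3 -c "
from h import *
rel([454,-366,34],-32.5)"
```

```text
t 4.95 pos [ 453.6 -368.5   35.2] yaw -32.69 toolz [ 0.001 -0.001 -1.   ] shift cm [ 0.24 -0.1   0.12] turn z -0.19 F [-0.43 -0.63  1.25] gap 85.2
```

Call:
move_arm(grip_force=50, plan=[[0,0,0,0.2,-0.1,0.1,1],[0,0,0,0,0,0,-1],[0,0,0,0,0,0,-1],[0,0,0,0,0,0,-1],[0,0,0,0,0,0,-1],[0,0,0,0,0,0,-1],[0,0,0,0,0,0,-1],[0,0,0,0,0,0,-1]])

```text
t: 5.75
position: [454.0, -365.8, 34.1]
orientation: [0.001, 0.877, 0.48, 0.0]
ft_force: [0.3, 1.2, 4.8]
finger_gap: 43.0
gripper_force: 50.6
```

```bash
python3 -c "
from h import *
rel([454,-366,34],-32.5);print(observe()['gripper_force'])"
```

```text
t 5.75 pos [ 454.  -365.8   34.1] yaw -32.68 toolz [ 0.001 -0.001 -1.   ] shift cm [-0.01  0.01  0.01] turn z -0.18 F [0.29 1.2  4.83] gap 43.0
50.60809314250946
```

Call:
move_arm(plan=[[0,0,0,0,0,-2,-1],[0,0,0,0,0,-4,-1],[0,0,0,0,0,-5,-1],[0,0,0,0,0,-4,-1],[0,0,0,0,0,0,-1],[0,0,0,0,0,0,-1]])

```text
t: 6.35
position: [453.4, -365.1, 183.6]
orientation: [0.0, 0.877, 0.48, 0.0]
ft_force: [-0.5, 0.1, -3.0]
finger_gap: 42.7
gripper_force: 51.6
```

Call:
move_arm(plan=[[0,0,-3.1,4.6,-0.4,0,-1],[0,0,-3.1,4.7,-0.2,0,-1],[0,0,-3.1,4.7,0.1,0,-1],[0,0,-3.1,4.6,0.4,0,-1],[0,0,-3.1,4.6,0.6,0,-1],[0,0,-3.1,4.6,0.9,0,-1],[0,0,-3.1,4.5,1.1,0,-1],[0,0,-3.1,4.5,1.3,0,-1],[0,0,-3.1,4.4,1.6,0,-1],[0,0,-3.1,4.3,1.8,0,-1],[0,0,0,0,0,0,-1],[0,0,0,0,0,0,-1]])

```text
t: 7.55
position: [668.6, 49.9, 180.0]
orientation: [-0.002, 0.716, 0.698, -0.002]
ft_force: [-0.1, -0.5, -2.8]
finger_gap: 42.8
gripper_force: 51.6
```

```bash
cat >> h.py <<'E'
RP=np.load('ramp.npy')
RR=R.from_euler('ZY',[np.pi+RP[2],-np.radians(8)]).as_matrix(); RO=np.array([RP[0],RP[1],26.])
RT=np.c_[-RR[:,1],-RR[:,0],-RR[:,2]]   # wanted tool axes on the ramp
def rrel(x,y,z):
    s=observe(); Rm=quat(s['orientation']).as_matrix()
    print('t',round(s['t'],2),'TCP ramp',(RR.T@(s['position']-RO)).round(1),'turn deg (tool)',np.degrees(R.from_matrix(Rm.T@RT).as_rotvec()).round(2),
     'shift cm now',(Rm.T@(RO+RR@[x,y,z]-s['position'])/10).round(2),'shift cm ramp-tool',(RT.T@(RO+RR@[x,y,z]-s['position'])/10).round(2),'F ramp',(RR.T@s['ft_force']).round(2),'gap',round(s['finger_gap'],1))
E
python3 -c "
from h import *
print(RT.round(3)); rrel(65,0,37)"
```

```text
[[ 0.03   0.99  -0.139]
 [ 1.    -0.03   0.004]
 [-0.    -0.139 -0.99 ]]
t 7.55 TCP ramp [ 84.8  -4.2 143.6] turn deg (tool) [7.69 0.02 0.28] shift cm now [-0.42  0.53 10.83] shift cm ramp-tool [-0.42  1.98 10.66] F ramp [-0.33  0.52 -2.79] gap 42.8
```

Call:
move_arm(plan=[[7.7,0,0.3,0,0,0,-1],[0,0,0,-0.4,2,2,-1],[0,0,0,0,0,3,-1],[0,0,0,0,0,2,-1],[0,0,0,0,0,0,-1],[0,0,0,0,0,0,-1]])

```text
t: 8.15
position: [679.4, 41.2, 110.3]
orientation: [-0.049, 0.718, 0.692, -0.048]
ft_force: [0.5, 0.6, -2.6]
finger_gap: 42.7
gripper_force: 52.1
```

```bash
python3 -c "
from h import *
rrel(65,0,37)
a=shot('scene','s5')['frame'][190:320,260:390,::-1]
cv2.imwrite('pics/s5c.png',cv2.resize(a,None,fx=4.5,fy=4.5,interpolation=cv2.INTER_CUBIC))"
```

```text
t 8.15 TCP ramp [64.2  4.3 76.1] turn deg (tool) [ 0.16  0.03 -0.39] shift cm now [ 0.43 -0.1   3.91] shift cm ramp-tool [ 0.43 -0.08  3.91] F ramp [-0.84 -0.66 -2.55] gap 42.7
```

View pics/s5c.png

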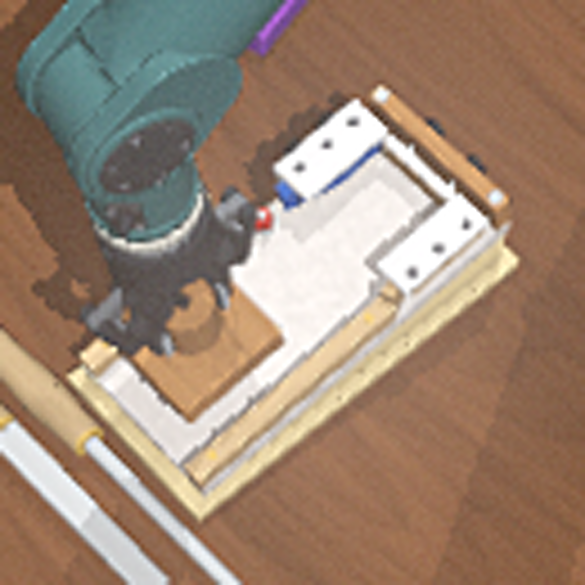

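The scene crop shows the base square over the foot of the ramp between the guides, a few mm toward +y. I'll correct that and lower it.

Call:
move_arm(plan=[[0,0,-0.3,0.4,0,0,-1],[0,0,0,0,0,1.5,-1],[0,0,0,0,0,1.5,-1],[0,0,0,0,0,0.4,-1],[0,0,0,0,0,0.2,-1],[0,0,0,0,0,0.2,-1],[0,0,0,0,0,0,-1]])

```text
t: 8.9
position: [675.7, 46.9, 73.6]
orientation: [-0.048, 0.716, 0.695, -0.047]
ft_force: [-0.1, 0.4, -3.1]
finger_gap: 43.0
gripper_force: 52.1
```

```bash
python3 -c "
from h import *
rrel(65,0,34)"
```

```text
t 8.9 TCP ramp [62.9 -1.3 39.2] turn deg (tool) [ 0.31 -0.01  0.03] shift cm now [-0.13 -0.22  0.52] shift cm ramp-tool [-0.13 -0.21  0.52] F ramp [-0.29 -0.44 -3.05] gap 43.0
```

Call:
move_arm(plan=[[0.3,0,0,-0.1,0,0.2,-1],[0,0,0,0,0,0.2,-1],[0,0,0,0,0,0.1,-1],[0,0,0,0,0,0,-1]])

```text
t: 9.3
position: [674.9, 46.0, 68.8]
orientation: [-0.05, 0.716, 0.695, -0.048]
ft_force: [0.3, 0.3, -1.3]
finger_gap: 43.1
gripper_force: 52.0
```

```bash
python3 -c "
from h import *
rrel(65,0,34)"
```

```text
t 9.3 TCP ramp [62.9 -0.4 34.3] turn deg (tool) [ 0.01 -0.01  0.04] shift cm now [-0.04 -0.21  0.03] shift cm ramp-tool [-0.04 -0.21  0.03] F ramp [-0.45 -0.36 -1.23] gap 43.1
```

Call:
move_arm(plan=[[0,0,0,0,0,0.1,-1],[0,0,0,0,0,0,0.3],[0,0,0,0,0,0,0.3],[0,0,0,0,0,0,0.3],[0,0,0,0,0,0,-1],[0,0,0,0,0,0,-1],[0,0,0,0,0,0,-1],[0,0,0,0,0,0,-1]])

```text
t: 10.1
position: [675.2, 46.1, 67.9]
orientation: [-0.05, 0.716, 0.695, -0.048]
ft_force: [0.7, 0.6, 0.6]
finger_gap: 43.0
gripper_force: 51.3
```

```bash
python3 -c "
from h import *
rrel(130,0,33)"
```

```text
t 10.1 TCP ramp [62.5 -0.5 33.5] turn deg (tool) [ 0.06 -0.01  0.05] shift cm now [-0.04 -6.75  0.04] shift cm ramp-tool [-0.05 -6.75  0.05] F ramp [-0.58 -0.63  0.67] gap 43.0
```

Call:
move_arm(plan=[[0,0,0,0,-0.5,0,-1],[0,0,0,0,-1,0,-1],[0,0,0,0,-1.5,0,-1],[0,0,0,0,-1.5,0,-1],[0,0,0,0,-1.2,0,-1],[0,0,0,0,-1,0,-1],[0,0,0,0,0,0,-1]])

```text
t: 10.8
position: [605.9, 48.1, 77.6]
orientation: [-0.052, 0.716, 0.695, -0.049]
ft_force: [-3.1, -0.1, 7.8]
finger_gap: 43.1
gripper_force: 51.5
```

```bash
python3 -c "
from h import *
rrel(140,-0.5,33)"
```

```text
t 10.8 TCP ramp [132.5  -0.5  33.5] turn deg (tool) [-0.2  -0.05  0.04] shift cm now [ 0.   -0.75  0.05] shift cm ramp-tool [ 0.   -0.75  0.05] F ramp [4.16 0.24 7.33] gap 43.1
```

Call:
move_arm(plan=[[0,0,0,0,0,-0.1,-1],[0,0,0,0,-0.3,0,-1],[0,0,0,0,-0.3,0,-1],[0,0,0,0,-0.3,0,-1]])

```text
t: 11.2
position: [598.9, 48.3, 78.7]
orientation: [-0.051, 0.716, 0.695, -0.049]
ft_force: [-0.3, 0.5, -2.6]
finger_gap: 42.9
gripper_force: 51.0
```

```bash
python3 -c "
from h import *
rrel(150,-0.5,33)"
```

```text
t 11.2 TCP ramp [139.6  -0.5  33.6] turn deg (tool) [-0.08 -0.    0.05] shift cm now [ 0.01 -1.04  0.06] shift cm ramp-tool [ 0.   -1.04  0.06] F ramp [-0.02 -0.47 -2.63] gap 42.9
```

Call:
move_arm(plan=[[0,0,0,0,-0.2,0.05,-1],[0,0,0,0,-0.2,0,-1],[0,0,0,0,-0.2,0,-1],[0,0,0,0,-0.2,0,-1],[0,0,0,0,-0.2,0,-1]])

```text
t: 11.7
position: [589.4, 48.6, 80.1]
orientation: [-0.05, 0.716, 0.695, -0.048]
ft_force: [-0.8, 0.8, -1.7]
finger_gap: 43.1
gripper_force: 51.0
```

```bash
python3 -c "
from h import *
rrel(160,-0.5,33)"
```

```text
t 11.7 TCP ramp [149.2  -0.4  33.7] turn deg (tool) [-0.   -0.01  0.04] shift cm now [ 0.01 -1.08  0.07] shift cm ramp-tool [ 0.01 -1.08  0.07] F ramp [ 0.55 -0.81 -1.79] gap 43.1
```

Call:
move_arm(plan=[[0,0,0,0,-0.2,0,-1],[0,0,0,0,-0.2,0,-1],[0,0,0,0,-0.2,0,-1],[0,0,0,0,-0.2,0,-1],[0,0,0,0,-0.2,0,-1]])

```text
t: 12.2
position: [579.6, 48.9, 81.6]
orientation: [-0.05, 0.716, 0.695, -0.048]
ft_force: [-0.9, -0.2, -2.3]
finger_gap: 43.1
gripper_force: 51.0
```

```bash
python3 -c "
from h import *
rrel(170,-0.5,33)"
```

```text
t 12.2 TCP ramp [159.1  -0.4  33.8] turn deg (tool) [ 0.   -0.02  0.04] shift cm now [ 0.01 -1.09  0.08] shift cm ramp-tool [ 0.01 -1.09  0.08] F ramp [ 0.51  0.25 -2.41] gap 43.1
```

Call:
move_arm(plan=[[0,0,0,0,-0.2,0.03,-1],[0,0,0,0,-0.2,0,-1],[0,0,0,0,-0.2,0,-1],[0,0,0,0,-0.2,0,-1],[0,0,0,0,-0.2,0,-1]])

```text
t: 12.7
position: [569.6, 49.2, 82.6]
orientation: [-0.05, 0.716, 0.695, -0.049]
ft_force: [0.2, -0.3, -1.7]
finger_gap: 43.0
gripper_force: 51.1
```

```bash
python3 -c "
from h import *
rrel(180,-0.5,33)"
```

```text
t 12.7 TCP ramp [169.2  -0.4  33.4] turn deg (tool) [-0.   -0.01  0.04] shift cm now [ 0.01 -1.08  0.04] shift cm ramp-tool [ 0.01 -1.08  0.04] F ramp [-0.4   0.3  -1.63] gap 43.0
```

Call:
move_arm(plan=[[0,0,0,0,-0.2,0,-1],[0,0,0,0,-0.2,0,-1],[0,0,0,0,-0.2,0,-1],[0,0,0,0,-0.2,0,-1],[0,0,0,0,-0.2,0,-1]])

```text
t: 13.2
position: [559.8, 49.5, 84.0]
orientation: [-0.05, 0.716, 0.695, -0.048]
ft_force: [-0.3, -0.5, -2.5]
finger_gap: 43.1
gripper_force: 51.1
```

```bash
python3 -c "
from h import *
rrel(190,-0.5,33)"
```

```text
t 13.2 TCP ramp [179.1  -0.4  33.4] turn deg (tool) [ 0.01 -0.02  0.04] shift cm now [ 0.01 -1.09  0.04] shift cm ramp-tool [ 0.01 -1.09  0.04] F ramp [-0.05  0.54 -2.48] gap 43.1
```

Call:
move_arm(plan=[[0,0,0,0,-0.1,0.03,-1],[0,0,0,0,-0.2,0,-1],[0,0,0,0,-0.2,0,-1],[0,0,0,0,-0.2,0,-1],[0,0,0,0,-0.2,0,-1]])

```text
t: 13.7
position: [551.5, 50.0, 85.2]
orientation: [-0.05, 0.716, 0.695, -0.048]
ft_force: [2.5, 0.7, 0.0]
finger_gap: 42.8
gripper_force: 51.1
```

```bash
python3 -c "
from h import *
rrel(195,-0.5,33)"
```

```text
t 13.7 TCP ramp [187.5  -0.7  33.4] turn deg (tool) [ 0.07 -0.04  0.05] shift cm now [-0.02 -0.75  0.04] shift cm ramp-tool [-0.02 -0.75  0.04] F ramp [-2.41 -0.79  0.37] gap 42.8
```

Call:
move_arm(plan=[[0,0,0,0,-0.2,0,-1],[0,0,0,0,-0.2,0,-1],[0,0,0,0,-0.2,0,-1],[0,0,0,0,-0.2,0,-1]])

```text
t: 14.1
position: [543.5, 50.1, 86.3]
orientation: [-0.05, 0.716, 0.695, -0.048]
ft_force: [2.3, 1.2, 1.2]
finger_gap: 42.9
gripper_force: 51.3
```

```bash
python3 -c "
from h import *
rrel(205,-0.5,33)"
```

```text
t 14.1 TCP ramp [195.6  -0.5  33.4] turn deg (tool) [ 0.07 -0.03  0.05] shift cm now [-0.   -0.94  0.04] shift cm ramp-tool [-0.   -0.94  0.04] F ramp [-2.07 -1.28  1.52] gap 42.9
```

Call:
move_arm(plan=[[0,0,0,0,-0.2,0,-1],[0,0,0,0,-0.2,0,-1],[0,0,0,0,-0.2,0,-1],[0,0,0,0,-0.2,0,-1],[0,0,0,0,-0.2,0,-1],[0,0,0,0,-0.2,0,-1],[0,0,0,0,-0.2,0,-1],[0,0,0,0,-0.2,0,-1],[0,0,0,0,-0.2,0,-1],[0,0,0,0,-0.2,0,-1]])

```text
t: 15.1
position: [523.7, 50.6, 89.1]
orientation: [-0.05, 0.716, 0.695, -0.048]
ft_force: [5.2, 2.0, 3.9]
finger_gap: 43.1
gripper_force: 51.6
```

```bash
python3 -c "
from h import *
rrel(222,-0.5,33)"
```

```text
t 15.1 TCP ramp [215.6  -0.4  33.4] turn deg (tool) [ 0.07 -0.02  0.05] shift cm now [ 0.01 -0.64  0.04] shift cm ramp-tool [ 0.01 -0.64  0.04] F ramp [-4.55 -2.11  4.57] gap 43.1
```

Call:
move_arm(plan=[[0,0,0,0,-0.05,-0.03,-1],[0,0,0,0,-0.1,0,-1],[0,0,0,0,-0.1,0,-1],[0,0,0,0,-0.1,0,-1],[0,0,0,0,-0.1,0,-1]])

```text
t: 15.6
position: [518.7, 50.7, 89.8]
orientation: [-0.05, 0.716, 0.695, -0.049]
ft_force: [3.1, 1.3, 0.5]
finger_gap: 42.7
gripper_force: 51.4
```

```bash
python3 -c "
from h import *
rrel(225,-0.5,33)"
```

```text
t 15.6 TCP ramp [220.6  -0.4  33.4] turn deg (tool) [-0.   -0.01  0.05] shift cm now [ 0.01 -0.44  0.04] shift cm ramp-tool [ 0.01 -0.44  0.04] F ramp [-2.93 -1.35  0.87] gap 42.7
```

Call:
move_arm(plan=[[0,0,0,0,-0.05,0,-1],[0,0,0,0,-0.05,0,-1],[0,0,0,0,-0.05,0,-1],[0,0,0,0,-0.05,0,-1]])

```text
t: 16.0
position: [516.7, 50.7, 90.0]
orientation: [-0.05, 0.716, 0.695, -0.049]
ft_force: [3.8, 2.5, 2.7]
finger_gap: 42.6
gripper_force: 51.3
```

```bash
python3 -c "
from h import *
rrel(225,-0.5,33)"
```

```text
t 16.0 TCP ramp [222.6  -0.4  33.4] turn deg (tool) [-0.01 -0.01  0.04] shift cm now [ 0.01 -0.24  0.04] shift cm ramp-tool [ 0.01 -0.24  0.04] F ramp [-3.29 -2.61  3.21] gap 42.6
```

Call:
move_arm(plan=[[0,0,0,0,-0.04,-0.01,-1],[0,0,0,0,-0.04,0,-1],[0,0,0,0,0,0,-1]])

```text
t: 16.3
position: [515.6, 50.7, 90.2]
orientation: [-0.05, 0.716, 0.695, -0.049]
ft_force: [3.3, 1.2, 2.2]
finger_gap: 42.8
gripper_force: 51.3
```

Call:
move_arm(plan=[[0,0,0,0,-0.04,-0.01,-1],[0,0,0,0,-0.04,0,-1],[0,0,0,0,0,0,-1]])

```text
t: 16.6
position: [514.7, 50.7, 90.3]
orientation: [-0.051, 0.716, 0.695, -0.049]
ft_force: [1.6, 1.6, 1.2]
finger_gap: 43.1
gripper_force: 51.3
```

Call:
move_arm(plan=[[0,0,0,0,-0.04,0,-1],[0,0,0,0,-0.04,0,-1],[0,0,0,0,0,0,-1]])

```text
t: 16.9
position: [513.9, 50.8, 90.4]
orientation: [-0.051, 0.716, 0.695, -0.049]
ft_force: [1.9, 2.0, -0.4]
finger_gap: 43.2
gripper_force: 51.3
```

Call:
move_arm(plan=[[0,0,0,0,-0.04,0,-1],[0,0,0,0,-0.04,0,-1],[0,0,0,0,0,0,-1]])

```text
t: 17.2
position: [513.1, 50.8, 90.6]
orientation: [-0.051, 0.716, 0.695, -0.049]
ft_force: [1.3, 1.4, -1.2]
finger_gap: 42.9
gripper_force: 51.3
```

Call:
move_arm(plan=[[0,0,0,0,-0.04,0.02,-1],[0,0,0,0,-0.04,0,-1],[0,0,0,0,0,0,-1]])

```text
t: 17.5
position: [512.7, 50.8, 90.6]
orientation: [-0.05, 0.716, 0.695, -0.049]
ft_force: [1.3, 2.4, -1.4]
finger_gap: 42.9
gripper_force: 51.2
```

Call:
move_arm(plan=[[0,0,0,0,-0.03,0.01,-1],[0,0,0,0,-0.03,0,-1],[0,0,0,0,0,0,-1]])

```text
t: 17.8
position: [512.4, 50.9, 90.7]
orientation: [-0.05, 0.716, 0.695, -0.048]
ft_force: [2.5, 1.5, -0.0]
finger_gap: 42.9
gripper_force: 51.2
```

Call:
move_arm(plan=[[0,0,0,0,-0.03,0.01,-1],[0,0,0,0,-0.03,0,-1],[0,0,0,0,0,0,-1]])

```text
t: 18.1
position: [512.1, 50.9, 90.7]
orientation: [-0.05, 0.716, 0.695, -0.048]
ft_force: [3.2, 2.5, 0.3]
finger_gap: 43.1
gripper_force: 51.3
```

Call:
move_arm(plan=[[0,0,0,0,-0.03,0,-1],[0,0,0,0,-0.03,0,-1],[0,0,0,0,0,0,-1]])

```text
t: 18.4
position: [512.1, 50.9, 90.8]
orientation: [-0.049, 0.716, 0.695, -0.048]
ft_force: [4.7, 1.7, -1.1]
finger_gap: 43.1
gripper_force: 51.2
```

Call:
move_arm(plan=[[0,0,0,0,-0.03,0.01,-1],[0,0,0,0,-0.03,0,-1],[0,0,0,0,0,0,-1]])

```text
t: 18.7
position: [512.1, 50.9, 90.8]
orientation: [-0.049, 0.716, 0.695, -0.047]
ft_force: [5.8, 1.0, -1.8]
finger_gap: 43.0
gripper_force: 51.3
```

```bash
python3 -c "
from h import *
rrel(225,-0.5,33)"
```

```text
t 18.7 TCP ramp [227.4  -0.4  33.5] turn deg (tool) [ 0.19 -0.01  0.03] shift cm now [0.01 0.24 0.05] shift cm ramp-tool [0.01 0.24 0.05] F ramp [-5.94 -1.19 -0.96] gap 43.0
```

Call:
move_arm(plan=[[0,0,0,0,-0.04,0.02,-1],[0,0,0,0,-0.04,0,-1],[0,0,0,0,-0.04,0,-1],[0,0,0,0,0,0,-1]])

```text
t: 19.1
position: [512.0, 50.8, 90.9]
orientation: [-0.048, 0.716, 0.695, -0.047]
ft_force: [6.3, 2.0, -0.9]
finger_gap: 42.7
gripper_force: 51.4
```

Call:
move_arm(plan=[[0,0,0,0,-0.04,0.02,-1],[0,0,0,0,-0.04,0,-1],[0,0,0,0,-0.04,0,-1],[0,0,0,0,0,0,-1]])

```text
t: 19.5
position: [512.0, 50.8, 91.1]
orientation: [-0.047, 0.716, 0.695, -0.046]
ft_force: [7.3, 1.0, -2.0]
finger_gap: 43.0
gripper_force: 51.4
```

```bash
python3 -c "
from h import *
rrel(225,-0.5,33); print(observe()['moment'])"
```

```text
t 19.5 TCP ramp [227.4  -0.3  33.7] turn deg (tool) [0.46 0.01 0.03] shift cm now [0.02 0.24 0.07] shift cm ramp-tool [0.02 0.24 0.07] F ramp [-7.46 -1.26 -1.01] gap 43.0
[ 0.33757989 -1.87442584 -0.04160851]
```

Call:
move_arm(plan=[[0.2,0,0,0,0,0,-1],[0.2,0,0,0,0,0.02,-1],[0,0,0,0,0,0,-1]])

```text
t: 19.8
position: [512.0, 50.8, 90.8]
orientation: [-0.05, 0.716, 0.695, -0.048]
ft_force: [8.3, 1.4, -2.1]
finger_gap: 42.8
gripper_force: 51.1
```

```bash
python3 -c "
from h import *
rrel(225,-0.5,33); print(observe()['moment'])"
```

```text
t 19.8 TCP ramp [227.4  -0.3  33.5] turn deg (tool) [0.06 0.01 0.03] shift cm now [0.02 0.24 0.05] shift cm ramp-tool [0.02 0.24 0.05] F ramp [-8.42 -1.64 -0.94] gap 42.8
[ 0.26844939 -2.0036406  -0.06218264]
```

Call:
move_arm(plan=[[0.1,0,0,0,-0.04,0,-1],[0.1,0,0,0,-0.04,0.02,-1],[0.1,0,0,0,-0.04,0,-1],[0,0,0,0,0,0,-1]])

```text
t: 20.2
position: [512.0, 50.9, 90.7]
orientation: [-0.05, 0.716, 0.695, -0.049]
ft_force: [8.5, 1.5, -3.6]
finger_gap: 42.7
gripper_force: 51.1
```

```bash
python3 -c "
from h import *
rrel(225,-0.5,33); print(observe()['moment'])"
```

```text
t 20.2 TCP ramp [227.4  -0.4  33.4] turn deg (tool) [-0.08  0.03  0.03] shift cm now [0.01 0.24 0.04] shift cm ramp-tool [0.01 0.24 0.04] F ramp [-8.87 -1.71 -2.44] gap 42.7
[ 0.30245311 -2.49811965  0.03616179]
```

Call:
move_arm(plan=[[0.1,0,0,0,-0.04,0.02,-1],[0,0,0,0,-0.04,0.02,-1],[0,0,0,0,-0.04,0,-1],[0,0,0,0,-0.04,0,-1],[0,0,0,0,0,0,-1]])

```text
t: 20.7
position: [512.0, 50.8, 90.8]
orientation: [-0.05, 0.716, 0.695, -0.049]
ft_force: [11.0, 1.8, -3.8]
finger_gap: 42.9
gripper_force: 51.4
```

```bash
python3 -c "
from h import *
rrel(225,-0.5,33); print(observe()['moment'])"
```

```text
t 20.7 TCP ramp [227.5  -0.3  33.5] turn deg (tool) [0.01 0.03 0.03] shift cm now [0.02 0.25 0.05] shift cm ramp-tool [0.02 0.25 0.05] F ramp [-11.34  -2.18  -2.24] gap 42.9
[ 0.36577922 -2.83006505 -0.03097919]
```

Call:
move_arm(plan=[[0,0,0,0,-0.04,0.01,-1],[0,0,0,0,-0.04,0,-1],[0,0,0,0,0,0,-1],[0,0,0,0,0,0,-1],[0,0,0,0,0,0,-1],[0,0,0,0,0,0,-1]])

```text
t: 21.3
position: [512.0, 50.8, 90.9]
orientation: [-0.049, 0.716, 0.695, -0.048]
ft_force: [11.0, 1.3, -4.7]
finger_gap: 42.8
gripper_force: 51.4
```

```bash
python3 -c "
from h import *
rrel(225,-0.5,33); print(observe()['moment'])"
```

```text
t 21.3 TCP ramp [227.4  -0.3  33.5] turn deg (tool) [0.1  0.04 0.03] shift cm now [0.02 0.24 0.05] shift cm ramp-tool [0.02 0.24 0.05] F ramp [-11.49  -1.61  -3.12] gap 42.8
[ 0.31105451 -2.96317371 -0.01528024]
```

Call:
move_arm(plan=[[0.1,0,0,0,-0.05,0.02,-1],[0,0,0,0,-0.05,0,-1],[0,0,0,0,-0.05,0,-1],[0,0,0,0,0,0,-1],[0,0,0,0,0,0,-1],[0,0,0,0,0,0,-1],[0,0,0,0,0,0,-1],[0,0,0,0,0,0,-1],[0,0,0,0,0,0,-1]])

```text
t: 22.2
position: [511.9, 50.8, 91.0]
orientation: [-0.049, 0.716, 0.695, -0.048]
ft_force: [12.5, 1.0, -5.3]
finger_gap: 43.0
gripper_force: 51.4
```

```bash
python3 -c "
from h import *
rrel(225,-0.5,33); print(observe()['moment'])"
```

```text
t 22.2 TCP ramp [227.5  -0.3  33.6] turn deg (tool) [0.17 0.05 0.03] shift cm now [0.02 0.25 0.06] shift cm ramp-tool [0.02 0.25 0.06] F ramp [-13.09  -1.35  -3.48] gap 43.0
[ 0.26413924 -3.48541319 -0.02002644]
```

Held about 13 N against the stop for half a second, so it is bedded. Unloading the push before I release.

Call:
move_arm(plan=[[-0.2,0,0,0,0.15,0,-1],[-0.2,0,0,0,0.15,0,-1],[-0.2,0,0,0,0.15,0,-1],[0,0,0,0,0.15,0,-1],[0,0,0,0,0,0,-1]])

```text
t: 22.7
position: [512.1, 50.9, 90.7]
orientation: [-0.05, 0.716, 0.695, -0.048]
ft_force: [6.5, 1.7, 6.5]
finger_gap: 43.0
gripper_force: 52.4
```

```bash
python3 -c "
from h import *
rrel(225,-0.5,33); print(observe()['moment'])"
```

```text
t 22.7 TCP ramp [227.3  -0.4  33.4] turn deg (tool) [ 0.05 -0.04  0.03] shift cm now [0.01 0.23 0.04] shift cm ramp-tool [0.01 0.23 0.04] F ramp [-5.45 -1.89  7.36] gap 43.0
[ 0.37622437 -1.16606505 -0.03869215]
```

Call:
move_arm(plan=[[0,0,0,0,0.1,-0.03,-1],[0,0,0,0,0.05,-0.02,-1],[0,0,0,0,0,0,-1]])

```text
t: 23.0
position: [512.1, 50.9, 90.7]
orientation: [-0.051, 0.716, 0.695, -0.049]
ft_force: [3.0, 1.1, 5.6]
finger_gap: 42.9
gripper_force: 52.2
```

```bash
python3 -c "
from h import *
rrel(225,-0.5,33); print(observe()['moment'])"
```

```text
t 23.0 TCP ramp [227.3  -0.4  33.4] turn deg (tool) [-0.1  -0.04  0.03] shift cm now [0.01 0.23 0.04] shift cm ramp-tool [0.01 0.23 0.04] F ramp [-2.11 -1.15  5.97] gap 42.9
[ 0.35670239 -1.09829404 -0.02443191]
```

Call:
move_arm(plan=[[0,0,0,0,0,0,0.22],[0,0,0,0,0,0,0.22],[0,0,0,0,0,0,0.22],[0,0,0,0,0,0,0.22]])

```text
t: 23.4
position: [508.8, 50.5, 89.2]
orientation: [-0.053, 0.716, 0.695, -0.051]
ft_force: [-0.1, -0.1, -0.2]
finger_gap: 51.6
gripper_force: 0.0
```

```bash
python3 -c "
from h import *
rrel(139.5,79.5,90); print(observe()['moment'])"
```

```text
t 23.4 TCP ramp [2.303e+02 1.000e-01 3.150e+01] turn deg (tool) [-0.46  0.01  0.02] shift cm now [-7.95  9.03 -5.92] shift cm ramp-tool [-7.94  9.08 -5.85] F ramp [ 0.04  0.09 -0.16] gap 51.6
[-0.04231445 -0.12435534  0.02420065]
```

Call:
move_arm(plan=[[0,0,0,0,0.3,0,0.22],[-0.4,0,0,0,0,-1,0.22],[0,0,0,0,0,-3,0.22],[0,0,0,0,0,-3,0.22],[0,0,0,-4,4.4,0,0.22],[0,0,0,-4,4.4,0,0.22],[0,0,0,0,0,0,0.22],[0,0,0,0,0,0,0.22]])

```text
t: 24.2
position: [594.7, -20.4, 148.8]
orientation: [-0.049, 0.717, 0.694, -0.048]
ft_force: [-0.1, -0.2, -0.2]
finger_gap: 52.0
gripper_force: 0.0
```

```bash
python3 -c "
from h import *
rrel(139.5,79.5,30)
c=shot('top','t6'); s=shot('scene','s6')
A=cv2.resize(c['frame'][170:305,250:340,::-1],None,fx=4.4,fy=4.4,interpolation=cv2.INTER_CUBIC)
B=cv2.resize(s['frame'][190:310,270:380,::-1],(400,594),interpolation=cv2.INTER_CUBIC)
cv2.imwrite('pics/both6.png',np.hstack([A[:594],B[:594]]))"
```

```text
t 24.2 TCP ramp [151.5  68.3 102.7] turn deg (tool) [ 0.12  0.   -0.11] shift cm now [-1.11  1.19  7.27] shift cm ramp-tool [-1.12  1.2   7.27] F ramp [ 0.02  0.2  -0.18] gap 52.0
```

View pics/both6.png

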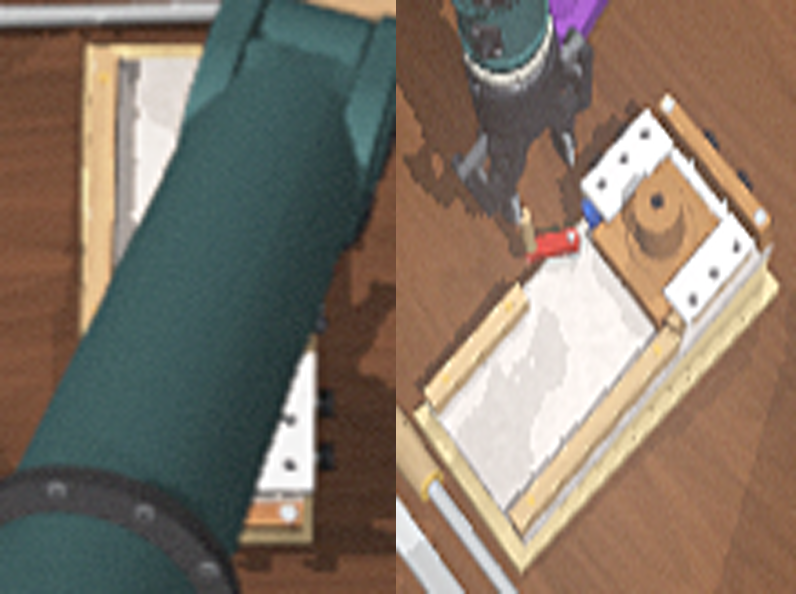

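The scene half shows the base home under the strips, boss at about (655,215), and the keeper still outward with its post at (527,228). Pinching the post now.

Call:
move_arm(grip_force=20, plan=[[0,0,0,-1.1,1.2,0,0.22],[0,0,0,0,0,1,0.22],[0,0,0,0,0,2,0.22],[0,0,0,0,0,2.2,0.22],[0,0,0,0,0,2,0.22],[0,0,0,0,0,0,0.22],[0,0,0,0,0,0,0.22]])

```text
t: 25.0
position: [595.6, -29.8, 75.0]
orientation: [-0.05, 0.716, 0.695, -0.048]
ft_force: [-0.8, -0.8, 0.2]
finger_gap: 52.3
gripper_force: 0.0
```

```bash
python3 -c "
from h import *
rrel(139.5,79.5,30)"
```

```text
t 25.0 TCP ramp [140.1  77.8  29.8] turn deg (tool) [ 0.04 -0.01  0.05] shift cm now [-0.17  0.06 -0.02] shift cm ramp-tool [-0.17  0.06 -0.02] F ramp [0.83 0.82 0.11] gap 52.3
```

Call:
move_arm(grip_force=20, plan=[[0,0,0,-0.1,0,0,-1],[0,0,0,0,0,0,-1],[0,0,0,0,0,0,-1],[0,0,0,0,0,0,-1],[0,0,0,0,0,0,-1],[0,0,0,0,0,0,-1],[0,0,0,0,0,0,-1]])

```text
t: 25.7
position: [597.0, -31.2, 76.2]
orientation: [-0.049, 0.716, 0.695, -0.047]
ft_force: [2.0, -1.0, 5.6]
finger_gap: 11.2
gripper_force: 20.9
```

```bash
python3 -c "
from h import *
rrel(139.5,79.5,30)
a0=-np.arctan2(21.5,30.6)
p=lambda a:np.array([170-38*np.cos(a),58-38*np.sin(a)])
A=np.linspace(a0,1.571,13); print(a0)
for i in range(12):
    d=p(A[i+1])-p(A[i]); print('tool x %.2f y %.2f'%(-d[1]/10,-d[0]/10))"
```

```text
t 25.7 TCP ramp [138.8  79.1  31.2] turn deg (tool) [ 0.23 -0.01  0.03] shift cm now [-0.04 -0.07  0.12] shift cm ramp-tool [-0.04 -0.07  0.12] F ramp [-1.27  0.93  5.83] gap 11.2
-0.6124784269982625
tool x 0.60 y 0.34
tool x 0.65 y 0.23
tool x 0.68 y 0.11
tool x 0.69 y -0.02
tool x 0.68 y -0.14
tool x 0.64 y -0.26
tool x 0.58 y -0.37
tool x 0.50 y -0.47
tool x 0.41 y -0.56
tool x 0.30 y -0.62
tool x 0.19 y -0.66
tool x 0.06 y -0.69
```

Call:
move_arm(plan=[[0,0,0,0.6,0.34,-0.1,-1],[0,0,0,0.65,0.23,0,-1],[0,0,0,0.68,0.11,0,-1],[0,0,0,0.69,-0.02,0,-1],[0,0,0,0.68,-0.14,0,-1],[0,0,0,0.64,-0.26,0,-1],[0,0,0,0.58,-0.37,0,-1],[0,0,0,0,0,0,-1]])

```text
t: 26.5
position: [599.8, 17.7, 76.3]
orientation: [-0.048, 0.715, 0.696, -0.045]
ft_force: [6.0, 0.9, -2.7]
finger_gap: 10.9
gripper_force: 20.0
```

```bash
python3 -c "
from h import *
rrel(170,20,31)
"
```

```text
t 26.5 TCP ramp [137.5  30.1  31.5] turn deg (tool) [ 0.49 -0.11  0.23] shift cm now [ 1.03 -3.24  0.02] shift cm ramp-tool [ 1.01 -3.25  0.05] F ramp [-6.26 -1.05 -1.87] gap 10.9
```

Call:
move_arm(plan=[[0,0,0,0.3,-0.65,0,-1],[0,0,0,0.3,-0.65,0,-1],[0,0,0,0.2,-0.66,0,-1],[0,0,0,0.1,-0.68,0,-1],[0,0,0,0.05,-0.6,0,-1],[0,0,0,0,0,0,-1],[0,0,0,0,0,0,-1]])

```text
t: 27.2
position: [568.2, 41.2, 81.1]
orientation: [-0.054, 0.712, 0.698, -0.04]
ft_force: [4.4, 20.8, 1.8]
finger_gap: 7.7
gripper_force: 22.2
```

```bash
python3 -c "
from h import *
rrel(170,20,31)
"
```

```text
t 27.2 TCP ramp [170.1   7.6  31.7] turn deg (tool) [ 0.32 -1.01  0.66] shift cm now [-1.24 -0.01  0.05] shift cm ramp-tool [-1.24  0.01  0.07] F ramp [ -3.49 -20.94   2.33] gap 7.7
```

Call:
move_arm(plan=[[0,0,0,-0.6,0,0,-1],[0,0,0,0,0,0,-0.4],[0,0,0,0,0,0,-0.4],[0,0,0,0,0,0,-0.4],[0,0,0,0,0,-3,-0.4],[0,0,0,-4,4,-3,-0.4],[0,0,0,-5,4,0,-0.4],[0,0,0,0,0,0,-0.4],[0,0,0,0,0,0,-0.4]])

```text
t: 28.1
position: [630.7, -56.6, 124.9]
orientation: [-0.05, 0.718, 0.693, -0.049]
ft_force: [-0.3, -0.4, 0.1]
finger_gap: 25.7
gripper_force: 0.0
```

Run:
```python
from h import *
rrel(170,20,31)
for n in('wrist','scene'):
    c=shot(n,n+'7'); hsv=cv2.cvtColor(c['frame'],cv2.COLOR_RGB2HSV)
    m=(((hsv[...,0]<6)|(hsv[...,0]>174))&(hsv[...,1]>170)&(hsv[...,2]>90)).astype(np.uint8)
    k=cv2.connectedComponentsWithStats(m)
    for i in range(1,k[0]):
        if k[2][i,4]>12:
            ys,xs=np.where(k[1]==i)
            # pixels -> ramp plane z=15
            P=[]
            for u,v in zip(xs,ys):
                o,d=ray(c,u,v);o=RR.T@(o-RO);d=RR.T@d;P.append((o+d*(15-o[2])/d[2])[:2])
            P=np.array(P); print(n,k[2][i],'min',P.min(0).round(1),'max',P.max(0).round(1))
```

```text
t 28.1 TCP ramp [111.5 103.5  84.2] turn deg (tool) [ 0.01  0.03 -0.27] shift cm now [ 8.32 -5.89  5.31] shift cm ramp-tool [ 8.35 -5.85  5.32] F ramp [0.32 0.45 0.01] gap 25.7
wrist [ 177   81   33  109 2172] min [163.2  14.8] max [177.2  65.2]
```

Run:
```python
from h import *
c=load('wrist7'); hsv=cv2.cvtColor(c['frame'],cv2.COLOR_RGB2HSV)
m=(((hsv[...,0]<6)|(hsv[...,0]>174))&(hsv[...,1]>170)&(hsv[...,2]>90)).astype(np.uint8)
ys,xs=np.where(m);P=[]
for u,v in zip(xs,ys):
    o,d=ray(c,u,v);o=RR.T@(o-RO);d=RR.T@d;P.append((o+d*(15-o[2])/d[2])[:2])
print(cv2.minAreaRect(np.array(P,np.float32)))
cv2.imwrite('pics/w7b.png',cv2.resize(c['frame'][:,:,::-1],(800,600),interpolation=cv2.INTER_CUBIC))
```

```text
((169.93826293945312, 39.93526840209961), (50.60672378540039, 13.797670364379883), 88.867431640625)
```

View pics/w7b.png

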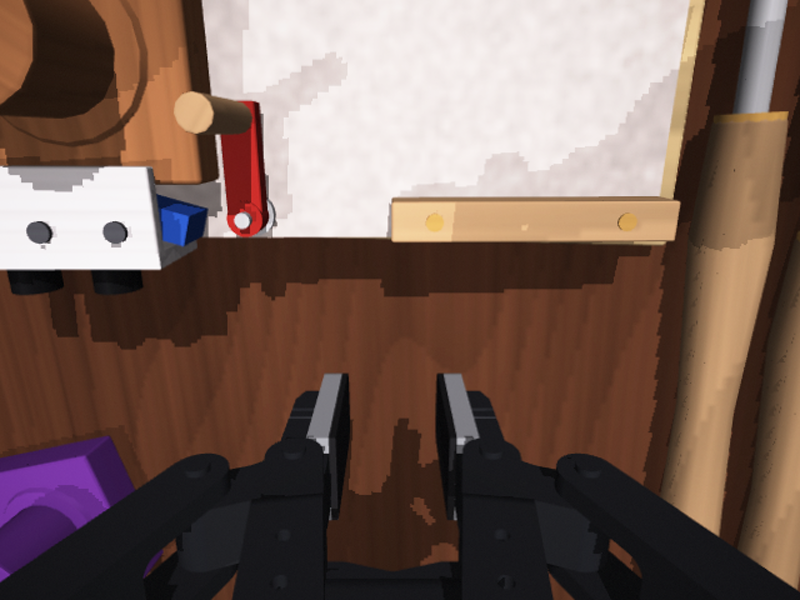

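Run:
```python
from h import *
c=load('wrist7'); 
for u,v in((213,150),(217,182),(208,60)):
    o,d=ray(c,u/1.25,v/1.25);o=RR.T@(o-RO);d=RR.T@d;print((o+d*(24-o[2])/d[2]).round(1))
# boss hole in scene6/scene7, on the plane 70 mm above the deck
for n in('s6','scene7'):
    s=load(n); g=cv2.cvtColor(s['frame'],cv2.COLOR_RGB2GRAY).astype(float)
    u0,v0=[int(round(q)) for q in proj(s,RO+RR@[227,-1,70])]; p=g[v0-6:v0+7,u0-6:u0+7]; w=np.clip(p.mean()-2*p.std()-p,0,None)
    yy,xx=np.mgrid[-6:7,-6:7]; u,v=u0+(w*xx).sum()/w.sum(),v0+(w*yy).sum()/w.sum()
    o,d=ray(s,u,v);o=RR.T@(o-RO);d=RR.T@d;print(n,(u,v),(o+d*(70-o[2])/d[2]).round(1))
```

```text
[177.1  31.9  24. ]
[176.9  43.2  24. ]
[175.6   1.9  24. ]
s6 (np.float64(340.46295964386013), np.float64(231.288973286094)) [223.4  -0.7  70. ]
scene7 (np.float64(340.4173344635364), np.float64(231.3399077667673)) [223.1  -0.7  70. ]
```

Run:
```python
from h import *
c=load('wrist7'); f=c['frame']
print(f[112,140:176:2].tolist())
for u in (146,150,154,158,162,166,170):
    for z in (24,0):
        o,d=ray(c,u,112);o=RR.T@(o-RO);d=RR.T@d;print(u,z,(o+d*(z-o[2])/d[2]).round(1)[0],end=' | ')
# control: strip's lower end should be x=198 (px 800: 157,168)
o,d=ray(c,157/1.25,168/1.25);o=RR.T@(o-RO);d=RR.T@d;print('\nstrip',(o+d*(33-o[2])/d[2]).round(1))
s=load('scene7')
for z,x,y in((33,198,37),(33,198,-37),(33,280,37),(33,280,-37)): print(proj(s,RO+RR@[x,y,z]))
```

```text
[[193, 124, 80], [196, 127, 82], [197, 128, 82], [193, 124, 81], [189, 122, 77], [184, 118, 74], [188, 121, 77], [170, 108, 69], [139, 87, 56], [70, 43, 28], [49, 31, 20], [52, 33, 22], [52, 32, 21], [50, 32, 20], [51, 32, 21], [51, 32, 20], [121, 107, 100], [224, 211, 208]]
146 24 187.7 | 146 0 196.8 | 150 24 185.9 | 150 0 194.8 | 154 24 184.1 | 154 0 192.7 | 158 24 182.3 | 158 0 190.7 | 162 24 180.5 | 162 0 188.7 | 166 24 178.7 | 166 0 186.7 | 170 24 176.9 | 170 0 184.7 | 
strip [194.4  37.7  33. ]
(np.float64(327.8756606315214), np.float64(234.12049261158344))
(np.float64(343.2103544646987), np.float64(248.57143323470268))
(np.float64(346.05477719482707), np.float64(218.57741537363344))
(np.float64(361.5530315356362), np.float64(232.54929239006086))
```

The keeper is square across at 88.9°. The base's lower edge is at x ≈ 183 mm, which agrees with the bedded position, and the gripper is clear of everything. Handing in.

```bash
python3 -c "
from bench import sign_off; print(sign_off())"
```

```text
the job is handed in; nothing more can be done
None
```

The job is handed in: I bedded the lamp base against the top stop with a push of about 13 N, swung the keeper square across behind it, and released everything. `sign_off()` reported no verdict.

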